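Stop the dust extractor and hang up the ear defenders

ROBOT

A 6-joint arm with a two-finger parallel gripper is mounted at the origin on the work surface. World frame = base frame: x ahead of the robot, y to its left, z up, the work surface at z = 0. Lengths are in m, angles in degrees, forces in N, time in s.
With the tool pointing down it reaches from about 0.25 to 0.725 m from the base axis. Payload 9.7 kg.
Tool frame: the origin (TCP) lies between the finger pads; the fingertips stand 19 mm ahead of it and the grasp point (between the pads) is the TCP; z points along the fingers, y is the line along which they close (so a half turn about z gives the same grasp; the last joint's range is limited). The gripper opens to 85 mm and grips with 20 to 120 N. Pads are 22 mm wide; open, the fingers measure 114 mm over their backs; the gripper's body (76 mm by 85 mm) begins 54 mm behind the grasp point. The pads swing forward as they close: fully open they stand 13 mm farther back than shut.
Start: joints at [-69.5, 4.979, 10.078, 95.1, 0, 90], TCP at [0.193, -0.515, 0.25] pointing down, gripper open.
Joint ranges: [-179.16, 179.16], [-48.56, 103.87], [-65.8, 70.77], [-126.05, 130.52], [-82.76, 87.17], [-180, 180]. Speed limits (degrees/s): [127.2, 127.2, 147.25, 180, 180, 180].

INTERFACE

Orientations are given as [roll, pitch, yaw] about the fixed x, y, z axes, in that order (R = Rz(yaw) Ry(pitch) Rx(roll)).
In Python, from workcell import bot gives the robot as it stands. The module is installed in compiled form; this text tells all that it offers.
- The arm moves only by the shell command python3 -m crank 'ROWS' [OPENING] [FORCE]. ROWS is JSON, a list that holds one entry, the list of rows, each a list of 6 numbers: the shift along the world's x, y, z as a fraction of full scale, then the turn, a rotation vector about the world's x, y, z as a fraction of full scale. In form: [[[x, y, z, wx, wy, wz], ...]]. A call has 1 to 20 rows; each row shifts and turns the commanded pose from where the row before left it; what a row does not reach is not made up. Full scale, the value 1, is 20 mm for a shift and 0.12 rad for a turn. A row lasts 1/12 s, in which the tool goes at most 41.7 mm and 7.16 degrees, less where a joint would pass 70% of its speed; a pose out of reach is approached as far as the arm can. A call with a number of a shift or a turn outside -1 to 1 is refused whole. A call with a gripper value outside its range is refused whole. OPENING is the opening, from 0 (shut) to 1 (fully open), set as the call begins (- or left out, the last holds). The fingers move at their own pace and stop on an object; FORCE is the grip in N (left out, the last holds). Time passes only in rows, so rows that do not move let the fingers close. It gives the time, the measured TCP pose, the force, the opening and the grip force at its end, in the units of the state.
- bot.get_obs(): the state, without advancing time (a new reading comes with each control period).
- bot.camera(name): name is "scene" or "top" or "wrist"; returns the picture (400x640x3 uint8, red, green, blue); there is no depth.
- bot.camera_model(name): a dict with "vertical_fov" (degrees; the focal length in pixels is half the picture's height over the tangent of half this angle, whatever the lens; pixels are square), "cx", "cy" (the principal point, pixels), "R" (3x3) and "t" (3): a world point X has camera coordinates R X + t. Camera axes: x right, y down, z forward; pixel columns grow to the right and rows downward; lengths in m; the calibration is good to about 2 mm. A picture is of the moment at which its call begins: read the wrist's pose just before it. camera_model takes no time and is no camera call; for the wrist camera it gives the pose at the moment of the call.
- bot.job_done(): hands the job in; it is judged then, once.
The state is a dict: "time": time; "q": joint angles; "qd": joint speeds; "joint_efforts": joint torques, N m; "ee_pos": TCP position; "tcp_rot": TCP orientation; "wrist_force": force on the tool from outside, world axes, zero at the start; "torque": the same for the moment, N m; "opening": finger opening in m; "grasp_force": force on a finger pad.
Only numpy, scipy, OpenCV 4.12 (cv2) and the standard library are available. Lean on these libraries where they do the work, as an engineer would, in place of code of your own. Each camera call takes 0.05 s, during which the arm holds its last target. There are 200 camera calls.

TASK

The carving is finished: press the red stop plunger of the dust extractor's control box all the way down to its stop and let it spring back up. After that, take the orange ear defenders from the sloping wooden rest and hang them by their headband over the metal bar of the rail stand, one cup on each side of the bar, set down without dropping them and left hanging straight and still. Leave the bottle, jars and tools on the bench where they are.

Things in the scene. Friction and masses are not known exactly. Their poses are not given: they have to be found in the camera images.
- stop (a joint): travel of the red stop plunger, m: 0 = up, 0.012 = fully down on its stop; a spring pushes it back up (about 8 N when fully down)
- stop_top (a point): centre of the top face of the red plunger head (disc of 38 mm diameter, on a low yellow collar, on top of a grey box 140 x 110 x 55 mm); the plunger moves straight down; the point moves with it
- ear_defenders: rigid ear defenders, 160 mm tall, 166 wide, 70 deep, about 0.26 kg: black headband arch, two orange cups. Origin: midway between the cups' undersides. Own axes: z from cups to crown of the band, y cup to cup, x across the band. Cups: 70 mm in x, z 0 to 72 mm, inner faces at y +-48, outer at +-83 mm. At the start they lean 35 degrees from vertical on the rest, crown towards the robot's side
- crown (a point): centre of the top face of the crown, the middle of the headband, 160 mm along z from the ear defenders' origin. The crown is a black pad, 28 mm in x, 48 mm in y, 24 mm thick: its underside (z = 136 mm) goes on the bar. Beyond it the band, 26 mm in x, slopes down to the cups. On the rest the crown stands free, above the back board
- rest: fixed wooden rest, base 160 x 220 x 14 mm; back board (12 mm thick, 100 mm high along its slope, 220 wide, top edge 112 mm above the table) leaning 35 degrees towards its own -x, a ledge square to it, and a lip 15 mm high at the ledge's outer end. The cups stand on the ledge, flat backs on the board. Origin: on the table under the middle of the board/ledge corner (30 mm up); y along the board
- rail: fixed rail stand: wooden base 100 x 280 x 12 mm on the table, two dark posts (18 mm diameter) at y = +-125 mm topped with balls reaching 198 mm high, and between them a horizontal round aluminium bar of 14 mm diameter along the stand's own y. Origin: on the table under the middle of the bar
- bar_mid (a point): middle of the bar, on its topmost line, 175 mm above the table; same axes as the rail stand (y along the bar)
- control_box: grey control box 140 x 110 x 55 mm, fixed; origin at the centre of its underside
- water_bottle: clear bottle with white cap, 64 mm diameter, 170 mm tall, origin at the centre of its underside; leave alone
- yellow_jar: yellow ink jar, 60 mm diameter, 60 mm tall, origin at the centre of its underside; leave alone
- orange_jar: orange ink jar, 60 mm diameter, 60 mm tall, origin at the centre of its underside; leave alone
- baren: round flat wooden rubbing pad, 120 mm diameter, 28 mm high, origin at the centre of its underside; leave alone
- gouge: carving gouge with wooden handle, 170 mm long, lying on the table; leave alone
- scrub_brush: small brown scrubbing brush, 70 x 40 x 36 mm; leave alone
Not all that is in view belongs to the job. Leave any purple or turquoise look-alike of the control_box alone.

How it is judged (in metres and radians):
On the way, in this order (a step that is already met when the one before it is completed fails the run):
1. the stop plunger is pressed fully down (at least 10.5 of its 12 mm) before the ear defenders are taken (value of joint stop above 0.0105 m and distance of crown from where it was at the start of the episode below 0.05 m), for 0.1 s.
2. then the ear defenders are lifted from the rest (distance of crown from where it was at the start of the episode above 0.08 m), for 0.1 s.
At the end, for the whole second after the job is handed in: the plunger is back up (within 3 mm); the ear defenders hang at rest on the bar between the posts: the crown's top 12 to 34 mm above the bar's top line and within 35 mm of it sideways, tilted less than 0.3 rad from upright, the headband square across the bar within 0.5 rad, with one cup on each side (value of joint stop below 0.003 m and x of crown in the frame of bar_mid between -0.035 and 0.035 m and y of crown in the frame of bar_mid between -0.095 and 0.095 m and z of crown in the frame of bar_mid between 0.012 and 0.034 m and angle between ear_defenders's own z axis and vertical below 0.3 rad and angle between the x axis of ear_defenders and the y axis of rail, either way round below 0.5 rad and contact force between ear_defenders and rail above 0.5 N and linear speed of ear_defenders below 0.03 m/s and angular speed of ear_defenders below 0.25 rad/s); the robot touches nothing.
It fails at once if the ear defenders fall: they move faster than 0.6 m/s while the fingers do not hold them (linear speed of ear_defenders above 0.6 m/s and contact force between the fingers and ear_defenders below 0.05 N).
It fails at once if the bottle, a jar or a tool on the bench is moved more than 30 mm (distance of any of water_bottle, yellow_jar, orange_jar, baren, gouge, scrub_brush from where it was at the start of the episode above 0.03 m).
It also fails if it takes over 58 s, if anything falls off the work surface, if the arm or the gripper's body presses on something with over 40 N, if the wrist force passes 120 N, or if a joint passes its speed limit or range.

## Working session

There is one attempt and no reset: what is moved stays moved. The work goes in short steps, Python scripts to look and compute and a shell command to move; the robot and the scene stay as the last step left them, time stands still between calls to the robot, and variables do not carry over. Pictures are saved under pics/ and viewed, at most 10 in all, crops included, and the job is handed in when it is done.

```bash
mkdir -p pics; python3 - <<'E'
from workcell import bot
import cv2,numpy as np
for n in("scene","top"):
    cv2.imwrite(f"pics/{n}0.png",bot.camera(n)[:,:,::-1]); m=bot.camera_model(n)
    R=np.array(m["R"]);print(n,m["vertical_fov"],m["cx"],m["cy"],(-R.T@np.array(m["t"])).round(3),R.round(2).tolist())
o=bot.get_obs();print({k:np.round(v,3).tolist() for k,v in o.items()})
E
```

```text
scene 48.39830323522875 320.6697566782697 195.33572144448667 [0.97  0.59  1.219] [[-0.81, 0.59, 0.01], [0.48, 0.66, -0.58], [-0.35, -0.46, -0.82]]
top 43.03836371757837 317.0141444576523 198.8841531302567 [ 0.326 -0.052  1.758] [[-0.01, -1.0, -0.0], [-0.99, 0.01, -0.12], [0.12, 0.0, -0.99]]
{'time': 0.1, 'q': [-69.499, 5.007, 10.041, 95.098, 0.0, 90.001], 'qd': [0.031, -0.119, 0.231, 0.025, 0.023, -0.075], 'joint_efforts': [-0.001, -52.156, 46.565, 0.016, -0.0, -0.0], 'ee_pos': [0.193, -0.515, 0.25], 'tcp_rot': [-179.936, -0.0, 20.5], 'wrist_force': [-0.071, -0.15, 0.298], 'torque': [0.027, 0.006, 0.026], 'grasp_force': 0.0, 'opening': 0.086}
```

View pics/scene0.png

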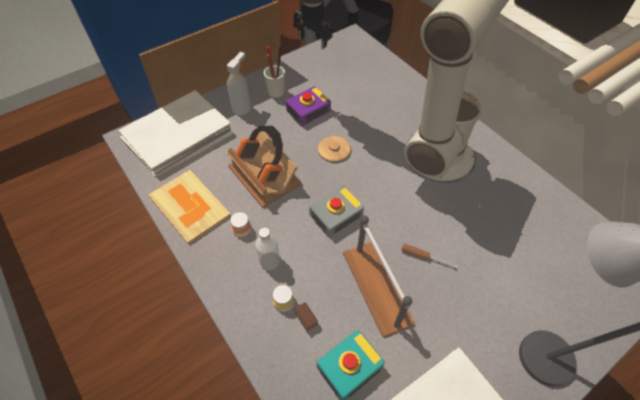

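View pics/top0.png

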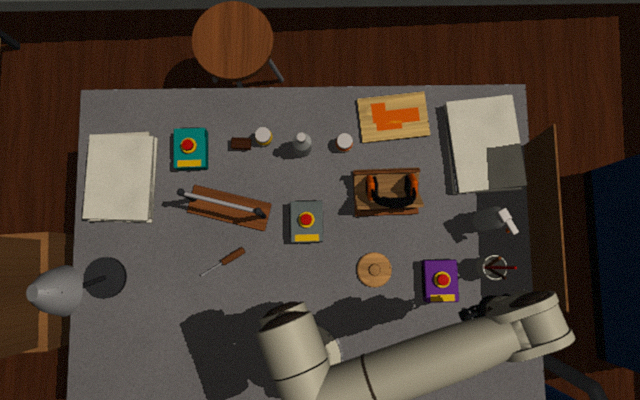

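The three boxes with red plungers are purple (top 440,280 / scene 308,103), turquoise (top 190,148 / scene 350,362) and grey (top 306,220 / scene 336,207). The grey one fits the description. The rail is at top (222,203), and the ear defenders on the rest are at top (390,192). I'll confirm with an enlarged crop.

```bash
cat > h.py <<'E'
import numpy as np,cv2
from workcell import bot
def cam(n):
    m=bot.camera_model(n);f=200/np.tan(np.radians(m["vertical_fov"]/2))
    return f,m["cx"],m["cy"],np.array(m["R"]),np.array(m["t"])
def ray(c,u,v):
    f,cx,cy,R,t=c;d=R.T@np.array([(u-cx)/f,(v-cy)/f,1]);return -R.T@t,d/np.linalg.norm(d)
def plane(c,u,v,z):
    o,d=ray(c,u,v);return o+d*(z-o[2])/d[2]
def tri(rs):
    A=sum(np.eye(3)-np.outer(d,d) for o,d in rs);b=sum((np.eye(3)-np.outer(d,d))@o for o,d in rs)
    p=np.linalg.solve(A,b);return p,[np.linalg.norm(np.cross(p-o,d)) for o,d in rs]
def proj(c,X):
    f,cx,cy,R,t=c;x=R@np.array(X)+t;return f*x[0]/x[2]+cx,f*x[1]/x[2]+cy
E
python3 - <<'E'
from h import *
t=cv2.imread("pics/top0.png");s=cv2.imread("pics/scene0.png")
def up(i,x0,y0,w,h,k): return cv2.resize(i[y0:y0+h,x0:x0+w],None,fx=k,fy=k,interpolation=cv2.INTER_CUBIC)
out=np.zeros((600,800,3),np.uint8)
out[:240,:800]=up(t,170,165,200,60,4)
out[240:600,0:240]=up(t,345,160,80,120,3)[:360]
out[240:600,240:800]=up(s,225,115,200,129,2.8)[:360,:560]
cv2.imwrite("pics/c1.png",out)
for n,i in(("top",t),("scene",s)):
    hsv=cv2.cvtColor(i,cv2.COLOR_BGR2HSV)
    for nm,m in(("red",((hsv[...,0]<5)|(hsv[...,0]>174))&(hsv[...,1]>190)&(hsv[...,2]>110)),("orange",(hsv[...,0]>5)&(hsv[...,0]<13)&(hsv[...,1]>200)&(hsv[...,2]>110))):
        k,l,st,ce=cv2.connectedComponentsWithStats(m.astype(np.uint8))
        for a,c in zip(st[1:],ce[1:]):
            if a[4]>25:print(n,nm,a.tolist(),c.round(1))
E
```

```text
top red [182, 140, 11, 9, 75] [187.  144.1]
top red [301, 215, 10, 10, 78] [305.6 219. ]
top red [438, 275, 10, 10, 81] [442.7 279.3]
top orange [371, 103, 48, 27, 739] [391.9 116.1]
top orange [412, 174, 6, 19, 61] [414.9 182.7]
top orange [369, 176, 6, 13, 54] [371.5 182.8]
scene red [303, 94, 8, 5, 32] [306.7  95.9]
```

View pics/c1.png

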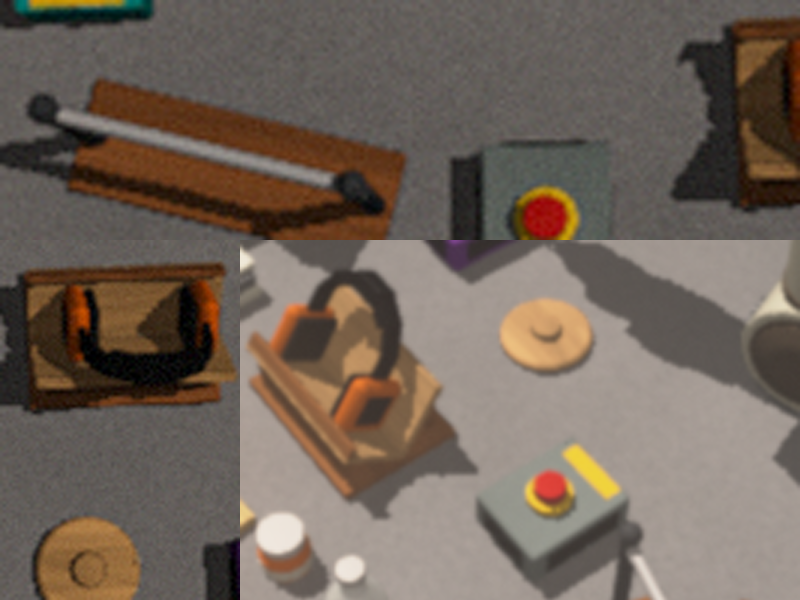

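The grey box has its yellow collar and red plunger at top (305.6,219) and scene (335.4,203), so it is the one meant. The defenders lean with the crown towards the robot. The bar runs between balls at top (181,192) and (259,212).

```bash
python3 - <<'E'
from h import *
T=cam("top");S=cam("scene")
for n,a,b in(("plunger",(305.6,219),(335.4,202.6)),("ballnear",(258.7,211.5),(363.9,220)),("ballfar",(180.7,191.7),(406,301))):
    print(n,tri([ray(T,*a),ray(S,*b)]))
for z in(.15,.16,.17):print("crown",z,plane(T,395,202.7,z), proj(S,plane(T,395,202.7,z)))
print("ballsz",plane(T,258.7,211.5,.19),plane(T,180.7,191.7,.19))
print("cups",plane(T,414.9,182.7,.1),plane(T,371.5,182.8,.1))
w=cam("wrist");print("wrist",(-w[3].T@w[4]).round(3),w[0],w[3].round(2).tolist())
for u,v in((302,135),(263,133),(345,140),(242,143),(374,268),(235,253)):print(plane(T,u,v,0.05).round(3))
E
```

```text
plunger (array([ 0.46634977, -0.00883767,  0.07738606]), [np.float64(0.0004595224199895477), np.float64(0.0004595224199895266)])
ballnear (array([0.48265531, 0.13573537, 0.1782552 ]), [np.float64(0.001230436814252342), np.float64(0.0012304368142523805)])
ballfar (array([0.5482517 , 0.37962436, 0.18226371]), [np.float64(0.00027051833039925426), np.float64(0.0002705183303991829)])
crown 0.15 [ 0.50938461 -0.29653581  0.15      ] (np.float64(271.8578919934489), np.float64(136.7856310776276))
crown 0.16 [ 0.50824588 -0.29501316  0.16      ] (np.float64(272.1597577069182), np.float64(134.79126000318286))
crown 0.17 [ 0.50710715 -0.29349051  0.17      ] (np.float64(272.4652145342823), np.float64(132.77316310179773))
ballsz [0.48234267 0.13346417 0.19      ] [0.54733296 0.37729594 0.19      ]
cups [ 0.5807897  -0.37185895  0.1       ] [ 0.58217715 -0.22854321  0.1       ]
wrist [ 0.253 -0.493  0.373] 351.03361562694727 [[0.35, -0.94, -0.0], [-0.9, -0.34, 0.26], [-0.24, -0.09, -0.97]]
[0.759 0.001 0.05 ]
[0.768 0.136 0.05 ]
[ 0.74  -0.146  0.05 ]
[0.734 0.208 0.05 ]
[ 0.302 -0.235  0.05 ]
[0.358 0.229 0.05 ]
```

```bash
python3 -m crank '[[[0.95,0.83,0.1,0,0,0.78],[0.95,0.83,0.1,0,0,0.78],[0.95,0.83,0.1,0,0,0.78],[0.95,0.83,0.1,0,0,0.78],[0.95,0.83,0.1,0,0,0.78],[0.95,0.83,0.1,0,0,0.78],[0.95,0.83,0.1,0,0,0.78],[0.95,0.83,0.1,0,0,0.78],[0.95,0.83,0.1,0,0,0.78],[0.95,0.83,0.1,0,0,0.78],[0.95,0.83,0.1,0,0,0.78],[0.95,0.83,0.1,0,0,0.78],[0.95,0.83,0.1,0,0,0.78],[0,0,0,0,0,0],[0,0,0,0,0,0],[0,0,0,0,0,0]]]' 0
cat > snap.py <<'E'
import sys;from h import *
import pickle
c=cam("wrist");i=bot.camera("wrist")[:,:,::-1];cv2.imwrite(f"pics/{sys.argv[1]}.png",i);pickle.dump(c,open(f"pics/{sys.argv[1]}.pk","wb"))
o=bot.get_obs();print(o["q"],o["ee_pos"],o["tcp_rot"],(-c[3].T@c[4]).round(3))
E
python3 snap.py w1
```

```text
time: 1.43
ee_pos: [0.4394, -0.2994, 0.276]
tcp_rot: [-180.0, -0.0, 90.2]
wrist_force: [-0.6, -0.6, -0.0]
opening: -0.0004
grasp_force: 0.0
[-3.43030734e+01  3.13113163e+00  1.10068415e+01  9.79075343e+01
 -1.12420738e-02  5.55569713e+01] [ 0.43917317 -0.29968132  0.27602078] [-1.79967396e+02 -8.72829326e-03  9.01399559e+01] [ 0.439 -0.235  0.399]
```

View pics/w1.png

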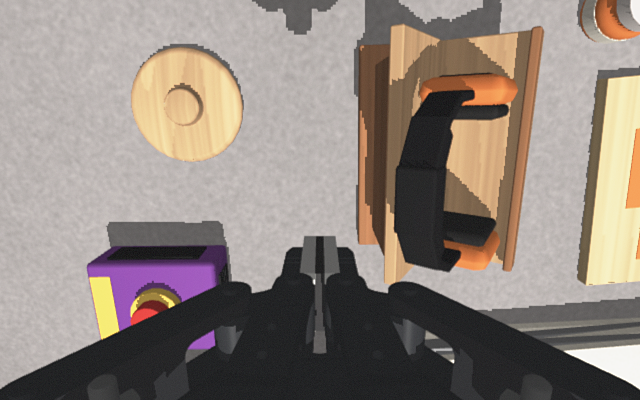

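The crown pad is the black patch from about (402,167)–(445,168) at its left end down to about row 250. I'll take a second wrist view with an x shift.

```bash
python3 -m crank '[[[1,-0.5,0,0,0,0],[1,-0.5,0,0,0,0],[1,-0.5,0,0,0,0],[1,-0.5,0,0,0,0],[0,0,0,0,0,0],[0,0,0,0,0,0],[0,0,0,0,0,0]]]' >/dev/null
python3 snap.py w2
python3 - <<'E'
import cv2,numpy as np
o=[]
for n,x,y in(("w1",370,60),("w2",250,80)):
    i=cv2.imread(f"pics/{n}.png")[y:y+220,x:x+180]
    i=(255*(i/255.)**.45).astype(np.uint8)
    o.append(cv2.resize(i,(400,489),interpolation=cv2.INTER_CUBIC))
cv2.imwrite("pics/c2.png",np.hstack(o))
E
```

```text
[-3.32129853e+01  1.58200628e+01  2.54965471e+01  9.96745117e+01
 -5.82783651e-03  5.66390265e+01] [ 0.51861135 -0.33956999  0.27667649] [-1.79998443e+02  5.95230581e-03  9.01479882e+01] [ 0.518 -0.275  0.399]
```

View pics/c2.png

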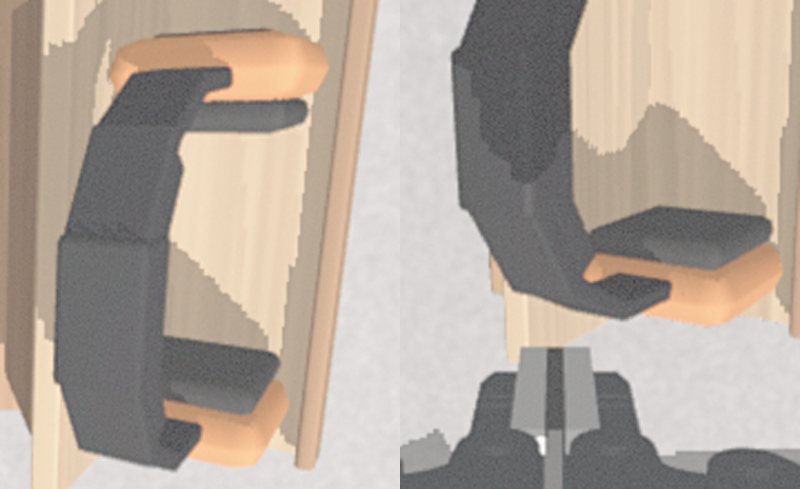

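```bash
python3 - <<'E'
from h import *;import pickle
c1,c2=[pickle.load(open(f"pics/w{k}.pk","rb")) for k in(1,2)]
f=lambda p,x,y,x0:((p[0]-x0)/(400/180)+x,p[1]/(489/220)+y)
A=tri([ray(c1,*f((62,236),370,60,0)),ray(c2,*f((455,52),250,80,400))])
B=tri([ray(c1,*f((57,380),370,60,0)),ray(c2,*f((462,207),250,80,400))])
print(A,B,np.linalg.norm(A[0]-B[0]))
m=(A[0]+B[0])/2;s=np.radians(35);print(m+.014*np.array([np.cos(s),0,np.sin(s)]))
a,b=plane(c1,391,25,.112),plane(c1,386,283,.112);print("board edge",a,b)
a,b=plane(c1,359,46,.014),plane(c1,359,242,.014);print("base edge",a,b)
i=cv2.imread("pics/w1.png")
E
```

```text
(array([ 0.49039927, -0.27542877,  0.17102373]), [np.float64(0.000471193622519305), np.float64(0.00047119362251933807)]) (array([ 0.49132128, -0.31978333,  0.1728188 ]), [np.float64(0.0002803514447304713), np.float64(0.00028035144473055227)]) 0.044400443624261786
[ 0.5023284  -0.29760605  0.17995134]
board edge [ 0.49218331 -0.17853234  0.112     ] [ 0.49979843 -0.39230277  0.112     ]
base edge [ 0.47885922 -0.17892932  0.014     ] [ 0.48599432 -0.39284124  0.014     ]
```

```bash
python3 -m crank '[[[-0.175,0.93,0,0,0,0],[-0.175,0.93,0,0,0,0],[-0.175,0.93,0,0,0,0],[-0.175,0.93,0,0,0,0],[-0.175,0.93,0,0,0,0],[-0.175,0.93,0,0,0,0],[-0.175,0.93,0,0,0,0],[-0.175,0.93,0,0,0,0],[-0.175,0.93,0,0,0,0],[-0.175,0.93,0,0,0,0],[-0.175,0.93,0,0,0,0],[-0.175,0.93,0,0,0,0],[-0.175,0.93,0,0,0,0],[-0.175,0.93,0,0,0,0],[-0.175,0.93,0,0,0,0],[0,0,0,0,0,0],[0,0,0,0,0,0],[0,0,0,0,0,0]]]' >/dev/null; python3 snap.py w3
python3 -m crank '[[[0,0.5,-1,0,0,0],[0,0.5,-1,0,0,0],[0,0.5,-0.5,0,0,0],[0,0,0,0,0,0],[0,0,0,0,0,0],[0,0,0,0,0,0]]]' >/dev/null; python3 snap.py w4
python3 - <<'E'
from h import *;import pickle
rs=[]
for n in("w3","w4"):
    i=cv2.imread(f"pics/{n}.png");h=cv2.cvtColor(i,cv2.COLOR_BGR2HSV);m=((h[...,0]<5)|(h[...,0]>174))&(h[...,1]>150)&(h[...,2]>150)
    k,l,st,ce=cv2.connectedComponentsWithStats(m.astype(np.uint8))
    j=1+np.argmax(st[1:,4]);print(n,st[j],ce[j]);rs.append(ray(pickle.load(open(f"pics/{n}.pk","rb")),*ce[j]))
print(tri(rs))
a,b=[cv2.resize(cv2.imread(f"pics/{n}.png"),(400,250)) for n in("w3","w4")]
cv2.imwrite("pics/c3.png",np.hstack([a,b]))
E
```

```text
[-7.43271329e+00 -5.20603578e+00  2.85665817e+00  9.80182478e+01
 -1.06240193e-02  8.23822053e+01] [ 0.4668456  -0.06095346  0.27657543] [1.79957355e+02 1.64222173e-02 9.01850712e+01] [0.466 0.004 0.4  ]
[-3.76619944e+00 -6.64398614e+00 -3.94840255e+00  9.26112439e+01
 -1.09748702e-02  8.60330594e+01] [ 0.46751151 -0.03082614  0.22743809] [1.79916622e+02 1.67832555e-02 9.02007209e+01] [0.467 0.034 0.35 ]
w3 [ 298   98   41   42 1314] [318.12252664 118.48934551]
w4 [ 294  138   47   46 1674] [316.93548387 160.8739546 ]
(array([ 0.4653622 , -0.00996979,  0.08019045]), [np.float64(9.357080541903957e-06), np.float64(9.357080541896878e-06)])
```

View pics/c3.png

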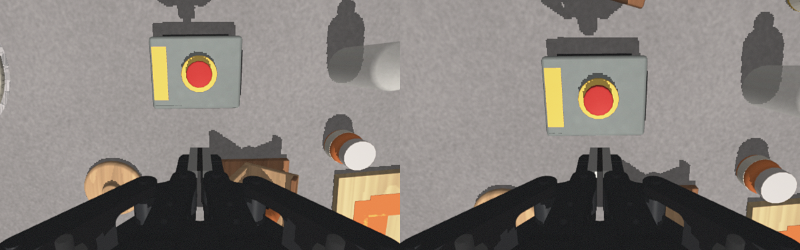

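The plunger is centred on the grey box, at (0.465, -0.010, 0.080). Its diameter checks out at about 39 mm. I'll go down over it.

```bash
python3 -m crank '[[[-0.02,0.175,-0.97,0,0,0],[-0.02,0.175,-0.97,0,0,0],[-0.02,0.175,-0.97,0,0,0],[-0.02,0.175,-0.97,0,0,0],[-0.02,0.175,-0.97,0,0,0],[-0.02,0.175,-0.97,0,0,0],[0,0,0,0,0,0],[0,0,0,0,0,0]]]'; python3 -m crank '[[[0,0,-0.4,0,0,0],[0,0,-0.3,0,0,0],[0,0,-0.3,0,0,0],[0,0,-0.1,0,0,0],[0,0,0,0,0,0],[0,0,0,0,0,0]]]'
```

```text
time: 4.88
ee_pos: [0.4646, -0.0096, 0.1103]
tcp_rot: [-180.0, 0.0, 90.2]
wrist_force: [0.6, -0.3, 0.5]
opening: 0.0003
grasp_force: 0.0
time: 5.38
ee_pos: [0.4661, -0.0097, 0.09]
tcp_rot: [179.8, 0.0, 90.2]
wrist_force: [-0.0, -1.6, 12.4]
opening: 0.0003
grasp_force: 6.3
```

```bash
python3 -m crank '[[[0,0,-0.1,0,0,0],[0,0,-0.05,0,0,0],[0,0,0,0,0,0],[0,0,0,0,0,0],[0,0,0,0,0,0]]]'
```

```text
time: 5.8
ee_pos: [0.4663, -0.0097, 0.0896]
tcp_rot: [179.6, 0.0, 90.2]
wrist_force: [-10.2, -1.1, 35.8]
opening: -0.0001
grasp_force: 17.9
```

The force jump at the stop shows the plunger is fully down. Next I'll retract and go to the pregrasp, tilted 35°.

```bash
python3 -m crank '[[[0,0,0.5,0,0,0],[0,0,0.97,0,0,0],[0,0,0.97,0,0,0],[0,0,0.97,0,0,0],[0,0,0.97,0,0,0],[0,0,0.97,0,0,0],[0,0,0.97,0,0,0],[0,0,0.97,0,0,0],[0,0,0.97,0,0,0],[0,0,0.97,0,0,0],[0,0,0.97,0,0,0],[0,0,0.5,0,0,0]]]' 0.75; python3 -m crank '[[[-0.03,-0.964,0,0.012,-0.34,0.017],[-0.03,-0.964,0,0.012,-0.34,0.017],[-0.03,-0.964,0,0.012,-0.34,0.017],[-0.03,-0.964,0,0.012,-0.34,0.017],[-0.03,-0.964,0,0.012,-0.34,0.017],[-0.03,-0.964,0,0.012,-0.34,0.017],[-0.03,-0.964,0,0.012,-0.34,0.017],[-0.03,-0.964,0,0.012,-0.34,0.017],[-0.03,-0.964,0,0.012,-0.34,0.017],[-0.03,-0.964,0,0.012,-0.34,0.017],[-0.03,-0.964,-0.58,0.012,-0.34,0.017],[-0.03,-0.964,-0.58,0.012,-0.34,0.017],[-0.03,-0.964,-0.58,0.012,-0.34,0.017],[-0.03,-0.964,-0.58,0.012,-0.34,0.017],[-0.03,-0.964,-0.58,0.012,-0.34,0.017],[0,0,0,0,0,0],[0,0,0,0,0,0],[0,0,0,0,0,0],[0,0,0,0,0,0]]]'; python3 snap.py w5;  python3 -c "
import cv2
cv2.imwrite('pics/w5b.png',((cv2.imread('pics/w5.png')/255.)**.6*255).astype('uint8'))"
```

```text
time: 6.8
ee_pos: [0.465, -0.0095, 0.3012]
tcp_rot: [179.9, 0.0, 90.2]
wrist_force: [0.6, 0.4, 0.5]
opening: 0.0644
grasp_force: 0.0
time: 8.38
ee_pos: [0.4561, -0.2982, 0.2421]
tcp_rot: [144.9, -0.5, 92.2]
wrist_force: [-1.4, -0.1, -0.2]
opening: 0.0639
grasp_force: 0.0
[-45.22964371 -20.80955826 -20.64636338  65.00957443  25.36720808
  48.41424516] [ 0.45623879 -0.29809828  0.24209652] [144.87722625  -0.45455132  92.24889865] [ 0.382 -0.237  0.343]
```

View pics/w5b.png

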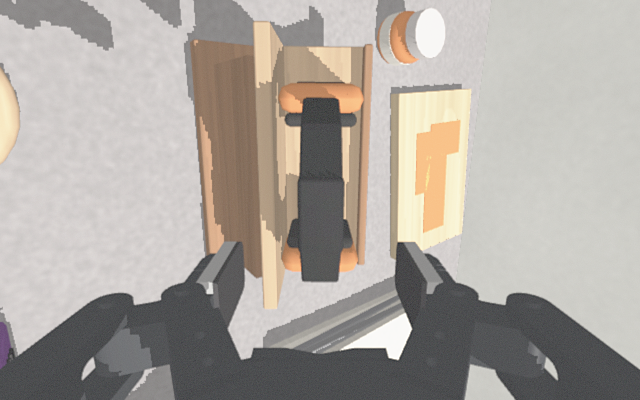

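The crown is centred between the fingers (column 320, between pads at 218 and 418) and the tilt matches. I'll advance 80 mm along the tool axis and grip.

```bash
python3 -m crank '[[[0.46,0.015,-0.655,0,0,0],[0.46,0.015,-0.655,0,0,0],[0.46,0.015,-0.655,0,0,0],[0.46,0.015,-0.655,0,0,0],[0.23,0.008,-0.328,0,0,0],[0.23,0.008,-0.328,0,0,0],[0,0,0,0,0,0],[0,0,0,0,0,0],[0,0,0,0,0,0]]]'; python3 -m crank '[[[0,0,0,0,0,0],[0,0,0,0,0,0],[0,0,0,0,0,0],[0,0,0,0,0,0],[0,0,0,0,0,0],[0,0,0,0,0,0],[0,0,0,0,0,0],[0,0,0,0,0,0]]]' 0 60; python3 snap.py w6
```

```text
time: 9.18
ee_pos: [0.5018, -0.2972, 0.1764]
tcp_rot: [144.9, -0.5, 92.2]
wrist_force: [0.2, -0.3, 0.2]
opening: 0.0643
grasp_force: 0.0
time: 9.85
ee_pos: [0.502, -0.2974, 0.1763]
tcp_rot: [144.8, -0.5, 92.2]
wrist_force: [-1.2, -0.7, 6.2]
opening: 0.027
grasp_force: 60.2
[-41.14594676 -16.63911494 -25.02945997  54.73649019  23.57045606
  52.52399016] [ 0.50196907 -0.29735383  0.17632612] [144.84672057  -0.46149862  92.18349317] [ 0.428 -0.237  0.277]
```

View pics/w6.png

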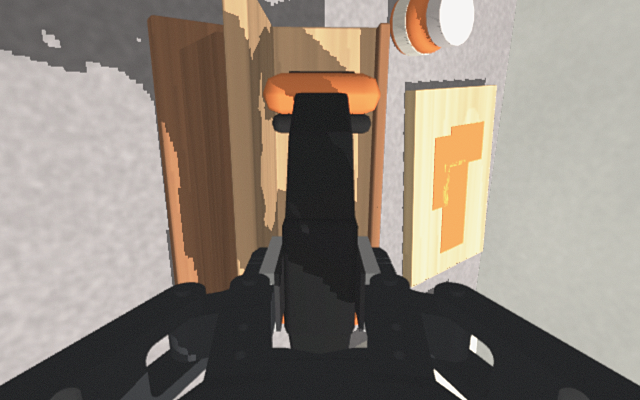

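The grasp holds (27 mm, 60 N). I'll lift along the board slope, then up and upright.

```bash
python3 -m crank '[[[-0.15,-0.006,0.27,0,0,0],[-0.31,-0.012,0.55,0,0,0],[-0.31,-0.012,0.55,0,0,0],[-0.31,-0.012,0.55,0,0,0],[-0.31,-0.012,0.55,0,0,0],[-0.31,-0.012,0.55,0,0,0],[-0.31,-0.012,0.55,0,0,0],[-0.31,-0.012,0.55,0,0,0],[-0.31,-0.012,0.55,0,0,0],[-0.15,-0.006,0.27,0,0,0],[0,0,0.3,0,0,0]]]'; python3 -m crank '[[[0,0,0.4,-0.01,0.3,0],[0,0,0.6,-0.015,0.4,0],[0,0,0.6,-0.015,0.44,0],[0,0,0.6,-0.015,0.44,0],[0,0,0.6,-0.015,0.44,0],[0,0,0.6,-0.015,0.44,0],[0,0,0.6,-0.015,0.44,0],[0,0,0.6,-0.015,0.44,0],[0,0,0.6,-0.015,0.44,0],[0,0,0.6,-0.015,0.44,0],[0,0,0.5,-0.015,0.44,0],[0,0,0.4,-0.015,0.44,0],[0,0,0,0,0,0],[0,0,0,0,0,0]]]'
```

```text
time: 10.82
ee_pos: [0.4454, -0.2992, 0.2798]
tcp_rot: [145.0, -0.6, 92.2]
wrist_force: [0.7, -0.3, -3.0]
opening: 0.0269
grasp_force: 60.1
time: 11.98
ee_pos: [0.4475, -0.2994, 0.4128]
tcp_rot: [-180.0, -0.6, 91.9]
wrist_force: [1.2, -0.5, -2.8]
opening: 0.0267
grasp_force: 60.2
```

```bash
python3 -m crank '[[[0.05,0.43,0,0,0,0.17],[0.105,0.87,0,0,0,0.333],[0.105,0.87,0,0,0,0.333],[0.105,0.87,0,0,0,0.333],[0.105,0.87,0,0,0,0.333],[0.105,0.87,0,0,0,0.333],[0.105,0.87,0,0,0,0.333],[0.105,0.87,0,0,0,0.333],[0.105,0.87,0,0,0,0.333],[0.105,0.87,0,0,0,0.333],[0.105,0.87,0,0,0,0.333],[0.105,0.87,0,0,0,0.333],[0.105,0.87,0,0,0,0.333],[0.105,0.87,0,0,0,0.333],[0.105,0.87,0,0,0,0.333],[0.105,0.87,0,0,0,0.333],[0.105,0.87,0,0,0,0.333],[0.105,0.87,0,0,0,0.333]]]'; python3 -m crank '[[[0.105,0.87,0,0,0,0.333],[0.105,0.87,0,0,0,0.333],[0.105,0.87,0,0,0,0.333],[0.105,0.87,0,0,0,0.333],[0.105,0.87,0,0,0,0.333],[0.105,0.87,0,0,0,0.333],[0.105,0.87,0,0,0,0.333],[0.105,0.87,0,0,0,0.333],[0.105,0.87,0,0,0,0.333],[0.105,0.87,0,0,0,0.333],[0.105,0.87,0,0,0,0.333],[0.105,0.87,0,0,0,0.333],[0.105,0.87,0,0,0,0.333],[0.105,0.87,0,0,0,0.333],[0.05,0.43,0,0,0,0.17],[0,0,0,0,0,0],[0,0,0,0,0,0],[0,0,0,0,0,0]]]'; python3 snap.py w7
```

```text
time: 13.48
ee_pos: [0.4818, 0.0063, 0.4142]
tcp_rot: [179.9, -0.5, 132.1]
wrist_force: [-0.3, 0.0, -2.1]
opening: 0.0269
grasp_force: 60.3
time: 14.98
ee_pos: [0.5129, 0.2566, 0.4145]
tcp_rot: [180.0, -0.5, 165.1]
wrist_force: [-0.0, -0.9, -2.3]
opening: 0.0271
grasp_force: 60.2
[ 26.39621982  17.84899572  44.5097787  117.03670312   0.36013358
  41.30769708] [0.5129775  0.2564686  0.41464489] [179.97762725  -0.52010553 165.08744286] [0.451 0.272 0.538]
```

View pics/w7.png

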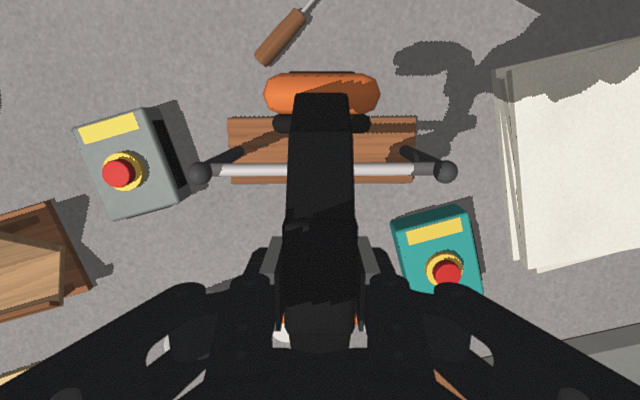

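The balls are at (200,173) and (446,171) and the bar is parallel to the fingers' closing line. I'll compute the offset by ray casting and by triangulating with the top view.

```bash
python3 - <<'E'
from h import *;import pickle
c=pickle.load(open("pics/w7.pk","rb"));T=cam("top");S=cam("scene")
P=[]
for a,t,s in(((200,173),(258.7,211.5),(363.9,220)),((446,171),(180.7,191.7),(406,301))):
    p,e=tri([ray(c,*a),ray(T,*t),ray(S,*s)]);P.append(p);print(p.round(4),np.round(e,4),plane(c,*a,.185).round(4))
d=P[1]-P[0];m=(P[0]+P[1])/2;print(m,np.degrees(np.arctan2(d[1],d[0])),np.linalg.norm(d))
for v in (221,354):print(plane(c,v,170,.175))
E
```

```text
[0.4833 0.1358 0.1792] [0.0009 0.0011 0.0016] [0.4836 0.1379 0.185 ]
[0.5477 0.3804 0.1822] [0.0018 0.0012 0.0007] [0.5459 0.381  0.185 ]
[0.51547353 0.25809117 0.1806599 ] 75.24021305809268 0.2529052656155884
[0.48715595 0.15640651 0.175     ]
[0.52282395 0.29105883 0.175     ]
```

```bash
python3 -m crank '[[[0.1,0.1,-0.4,0,0,0],[0,0,-0.8,0,0,0],[0,0,-0.8,0,0,0],[0,0,-0.8,0,0,0],[0,0,-0.8,0,0,0],[0,0,-0.8,0,0,0],[0,0,-0.8,0,0,0],[0,0,-0.8,0,0,0],[0,0,-0.8,0,0,0],[0,0,-0.8,0,0,0],[0,0,-0.8,0,0,0],[0,0,-0.8,0,0,0],[0,0,-0.7,0,0,0],[0,0,-0.3,0,0,0],[0,0,0,0,0,0],[0,0,0,0,0,0],[0,0,0,0,0,0]]]'; python3 -m crank '[[[0,0,-0.15,0,0,0],[0,0,-0.1,0,0,0],[0,0,0,0,0,0],[0,0,0,0,0,0]]]'
```

```text
time: 16.45
ee_pos: [0.5155, 0.2593, 0.2114]
tcp_rot: [179.9, -0.5, 165.1]
wrist_force: [-1.2, -0.3, -2.2]
opening: 0.0271
grasp_force: 60.2
time: 16.78
ee_pos: [0.5152, 0.2594, 0.2052]
tcp_rot: [-180.0, -0.6, 165.2]
wrist_force: [0.4, -1.0, -2.3]
opening: 0.0268
grasp_force: 60.3
```

```bash
python3 -m crank '[[[0,0,-0.1,0,0,0],[0,0,-0.1,0,0,0],[0,0,0,0,0,0],[0,0,0,0,0,0]]]';python3 -m crank '[[[0,0,-0.1,0,0,0],[0,0,0,0,0,0],[0,0,0,0,0,0]]]';python3 -m crank '[[[0,0,-0.08,0,0,0],[0,0,0,0,0,0],[0,0,0,0,0,0]]]'
```

```text
time: 17.12
ee_pos: [0.5151, 0.2594, 0.2009]
tcp_rot: [-180.0, -0.6, 165.2]
wrist_force: [0.1, 0.4, -2.8]
opening: 0.0266
grasp_force: 60.3
time: 17.37
ee_pos: [0.5151, 0.2594, 0.199]
tcp_rot: [-180.0, -0.6, 165.2]
wrist_force: [0.2, 0.1, -2.4]
opening: 0.0269
grasp_force: 60.3
time: 17.62
ee_pos: [0.5152, 0.2594, 0.1975]
tcp_rot: [-180.0, -0.6, 165.2]
wrist_force: [-0.2, -0.1, -2.8]
opening: 0.027
grasp_force: 60.3
```

```bash
for k in 1; do python3 -m crank '[[[0,0,-0.07,0,0,0],[0,0,0,0,0,0],[0,0,0,0,0,0]]]';python3 -m crank '[[[0,0,-0.06,0,0,0],[0,0,0,0,0,0],[0,0,0,0,0,0]]]'; done
```

```text
time: 17.87
ee_pos: [0.5152, 0.2594, 0.1961]
tcp_rot: [-180.0, -0.6, 165.2]
wrist_force: [-0.0, -0.1, -1.8]
opening: 0.0269
grasp_force: 60.3
time: 18.12
ee_pos: [0.5152, 0.2594, 0.1949]
tcp_rot: [-180.0, -0.6, 165.2]
wrist_force: [-0.7, -0.5, -2.9]
opening: 0.0269
grasp_force: 60.3
```

```bash
python3 -m crank '[[[0,0,-0.05,0,0,0],[0,0,0,0,0,0],[0,0,0,0,0,0]]]';python3 -m crank '[[[0,0,-0.05,0,0,0],[0,0,0,0,0,0],[0,0,0,0,0,0]]]'
```

```text
time: 18.37
ee_pos: [0.5152, 0.2594, 0.194]
tcp_rot: [-180.0, -0.5, 165.2]
wrist_force: [0.5, 1.1, -1.9]
opening: 0.0271
grasp_force: 60.4
time: 18.62
ee_pos: [0.5153, 0.2594, 0.1938]
tcp_rot: [180.0, -0.5, 165.2]
wrist_force: [-1.6, -0.9, 4.8]
opening: 0.0271
grasp_force: 64.6
```

Contact: the load came off the wrist (-1.9 to +4.8 N) at TCP z 0.194, as expected for the crown on the bar. I'll release and retreat.

```bash
python3 -m crank '[[[0,0,0,0,0,0],[0,0,0,0,0,0],[0,0,0,0,0,0],[0,0,0,0,0,0],[0,0,0,0,0,0],[0,0,0,0,0,0]]]' 0.65; python3 -m crank '[[[0,0,0.2,0,0,0],[0,0,0.4,0,0,0],[0,0,0.8,0,0,0],[0,0,0.8,0,0,0],[0,0,0.8,0,0,0],[0,0,0.8,0,0,0],[0,0,0.8,0,0,0],[0,0,0.8,0,0,0],[0,0,0.8,0,0,0],[0,0,0.8,0,0,0],[-0.8,0,0.8,0,0,0],[-0.8,0,0.5,0,0,0],[-0.8,0,0,0,0,0],[-0.8,0,0,0,0,0],[0,0,0,0,0,0],[0,0,0,0,0,0],[0,0,0,0,0,0],[0,0,0,0,0,0],[0,0,0,0,0,0]]]'
python3 - <<'E'
from h import *
w=bot.camera("wrist")[:,:,::-1];s=bot.camera("scene")[:,:,::-1];t=bot.camera("top")[:,:,::-1]
out=np.zeros((600,800,3),np.uint8)
out[:250,:400]=cv2.resize(w,(400,250));out[250:600,:400]=cv2.resize(t[120:260,160:320],(400,350))
out[:600,400:]=cv2.resize(s[160:340,300:420],(400,600))
cv2.imwrite("pics/f1.png",out)
E
```

```text
time: 19.12
ee_pos: [0.5152, 0.2594, 0.1928]
tcp_rot: [-180.0, -0.6, 165.2]
wrist_force: [1.3, -0.3, -0.1]
opening: 0.0558
grasp_force: 0.0
time: 20.7
ee_pos: [0.4518, 0.2594, 0.3586]
tcp_rot: [-180.0, -0.6, 165.1]
wrist_force: [0.0, -0.2, 0.3]
opening: 0.0557
grasp_force: 0.0
```

View pics/f1.png

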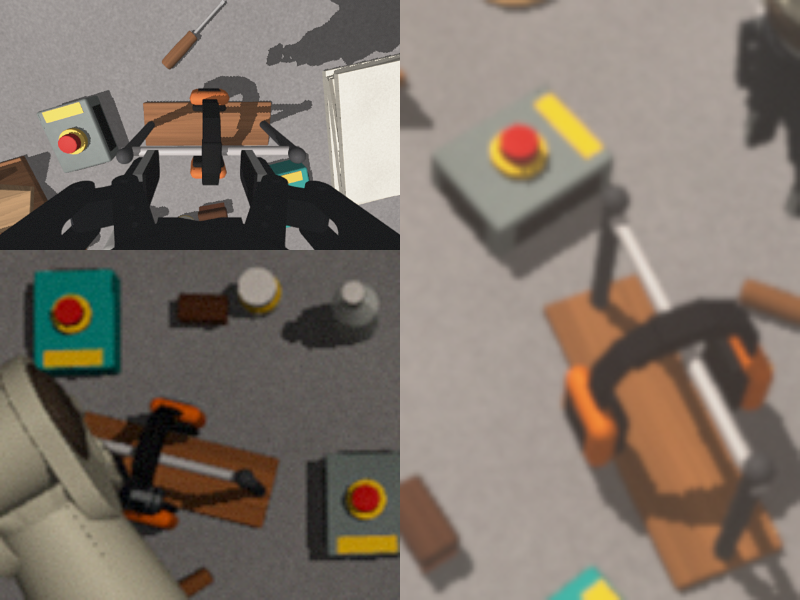

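The defenders hang square on the bar with one cup on each side, upright, and the plunger is back up. I'll let any sway settle, check that nothing moves, and hand in.

```bash
python3 -m crank '[[[0,0,0,0,0,0],[0,0,0,0,0,0],[0,0,0,0,0,0],[0,0,0,0,0,0],[0,0,0,0,0,0],[0,0,0,0,0,0],[0,0,0,0,0,0],[0,0,0,0,0,0],[0,0,0,0,0,0],[0,0,0,0,0,0],[0,0,0,0,0,0],[0,0,0,0,0,0],[0,0,0,0,0,0],[0,0,0,0,0,0],[0,0,0,0,0,0],[0,0,0,0,0,0]]]' >/dev/null; python3 - <<'E'
from h import *
def m():
    h=cv2.cvtColor(bot.camera("scene"),cv2.COLOR_RGB2HSV)[230:310,340:420];k=(h[...,0]>5)&(h[...,0]<14)&(h[...,1]>180);y,x=np.nonzero(k);return x.mean(),y.mean(),len(x)
print(m(),m(),m(),m(),m());print(bot.job_done())
E
```

```text
(np.float64(21.626984126984127), np.float64(49.42063492063492), 126) (np.float64(21.040650406504064), np.float64(49.73170731707317), 123) (np.float64(21.555555555555557), np.float64(49.30952380952381), 126) (np.float64(21.64566929133858), np.float64(49.330708661417326), 127) (np.float64(21.27777777777778), np.float64(49.48412698412698), 126)
the job is handed in; nothing more can be done
None
```

I pressed the stop plunger down to its stop and it sprang back up; the ear defenders now hang upright and still on the bar, one cup on each side, and the job is handed in (no verdict was returned).

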